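# Touch open the scraps caddy and push the bone offcuts in

## Task

The steel scraps caddy standing against one side of the butcher's block is shut by a touch catch: press its lid down lightly at the ringed spot on the front, then let go so that the spring swings the lid open by itself. Then push the two marrow-bone offcuts off the edge of the block into the open caddy with the fingers, without picking them up or carrying them. Leave the lid standing open, and leave the knife and the scraper lying where they are on the block.

Things in the scene. Friction and masses are not known exactly. Their poses are not given: they have to be found in the camera images.
- block: Thick wooden end-grain butcher's block, 340 (its x) by 280 (its y) by 130 high, fixed; origin under its centre, z up. The caddy stands against its +y or its -y side and the open sausage tub against the other, their axes parallel to the block's.
- caddy: Scraps caddy: stainless tub with a flat hinged lid, fixed. Tub 265 (its x) by 162 (its y) outside, 100 high, walls and floor 3 thick; origin under its centre, z up, front on the -x side. About 15 clear between its wall and the block (10 at the lid). The lid, 268 by 170, is hinged along the back (+x) on a line at x 140, z 108 in this frame.
- caddy_mouth (a point): Centre of the caddy's mouth, level with the tub's rim, 100 above the counter and 30 below the block's top. Inside the front wall, in the middle, the catch's black housing (62 wide) takes up the first 32 of the mouth's length.
- lid_touch (a point): The spot to press, on the lid's top face (112 above the counter when shut) inside a raised ring 38 across, 33 behind the lid's front edge. Pressed straight down it meets about 2 N, 4 N at 4 mm, where the catch lets go, 5.5 N at 7 mm, where the lid meets a hard stop. The lid opens only when the press is taken away: it follows the fingers up with about 1 N.
- caddy_lid (a joint): Lid angle in rad: 0 shut on its catch, negative when pressed down (-0.016 frees the catch, -0.0285 is the stop), growing as it opens; 1.75 is fully open, just past upright, where the spring holds it. Once freed and clear of the fingers the spring opens it in about 2 s; it then stands 275 high above the hinge line. It does not catch again.
- bone_a_mid (a point): Centre of the larger marrow-bone offcut: a short bone cylinder 48 across and 40 tall, 60 to 130 g, standing on its sawn face on the block, 20 below and above this point; axis z.
- bone_b_mid (a point): Centre of the smaller marrow-bone offcut: a short bone cylinder 42 across and 32 tall, 40 to 85 g, standing on its sawn face on the block, 16 below and above this point; axis z.
- bone_a: The larger offcut's body; origin at the middle of its lower face.
- bone_b: The smaller offcut's body; origin at the middle of its lower face.
- pan: Open tub of chorizo links, the same tub as the caddy's (265 by 162 by 100) without a lid, fixed on the other side of the block; origin under its centre. Not for the bones.
- knife: Boning knife with a white handle, 245 long (along its x), 26 wide, 20 high, lying along the block's back (+x) edge; origin at the bolster, on its underside. Leave it.
- scraper: Bone-dust scraper: white round handle, thin shank, small steel disc; 165 long (along its x), 24 wide, 18 high, lying along the block's front (-x) edge; origin near its middle, on its underside. Leave it.
There are look-alikes about, which are no part of the job. Leave any blue look-alike of the bone_b alone. What is shaped like the bone_a but purple is not meant.

How it is judged (in metres and radians):
On the way, in this order (a step that is already met when the one before it is completed fails the run):
1. the lid has been pressed down on its catch (value of joint caddy_lid below -0.01 rad).
2. the spring has swung the lid open (value of joint caddy_lid above 1.3 rad), for 0.2 s.
At the end, for the whole second after the job is handed in: Both bones lie at rest inside the caddy, their centres within its walls and below 90 mm (under its rim), and the lid stands open at more than 1.3 rad (value of joint caddy_lid above 1.3 rad and x of bone_a_mid in the frame of caddy between -0.13 and 0.13 m and y of bone_a_mid in the frame of caddy between -0.079 and 0.079 m and z of bone_a_mid in the frame of caddy between 0 and 0.09 m and linear speed of each of bone_a, bone_b below 0.03 m/s and x of bone_b_mid in the frame of caddy between -0.13 and 0.13 m and y of bone_b_mid in the frame of caddy between -0.079 and 0.079 m and z of bone_b_mid in the frame of caddy between 0 and 0.09 m); the robot touches nothing.
It fails at once if a bone is picked up: its centre more than 30 mm above where it stood (height (world z) of bone_a_mid above 0.18 m or height (world z) of bone_b_mid above 0.176 m).
It fails at once if a bone is carried: its centre more than 50 mm out past the block's side, still as high as it stood on the block (within 12 mm) (((y of bone_a_mid in the frame of block above 0.19 m or y of bone_a_mid in the frame of block below -0.19 m) and height (world z) of bone_a_mid above 0.138 m) or ((y of bone_b_mid in the frame of block above 0.19 m or y of bone_b_mid in the frame of block below -0.19 m) and height (world z) of bone_b_mid above 0.134 m)).
It fails at once if the caddy or its lid is pressed with more than 40 N (contact force between the arm and caddy above 40 N).
It fails at once if the knife or the scraper is moved by more than 30 mm (distance of any of knife, scraper from where it was at the start of the episode above 0.03 m).
It also fails if it takes over 61 s, if anything falls off the work surface, if the arm or the gripper's body presses on something with over 40 N, if the wrist force passes 120 N, or if a joint passes its speed limit or range.

## Robot

A 6-joint arm with a two-finger parallel gripper is mounted at the origin on the work surface. World frame = base frame: x ahead of the robot, y to its left, z up, the work surface at z = 0. Lengths are in m, angles in degrees, forces in N, time in s.
With the tool pointing down it reaches from about 0.3 to 0.75 m from the base axis. Payload 8.5 kg.
Tool frame: the origin (TCP) lies on the centre line of the jaws, within the pads' length; the fingertips stand 14 mm ahead of it and the grasp point (between the pads) lies 5 mm behind it; z points along the fingers, x is the direction in which the jaws open and shut, and the axes are right-handed (so a half turn about z gives the same grasp; the last joint's range is limited). The gripper opens to 85 mm and grips with 20 to 120 N. Pads are 22 mm wide; open, the fingers measure 114 mm over their backs; the gripper's body (76 mm by 85 mm) begins 54 mm behind the grasp point. The pads swing forward as they close: fully open they stand 13 mm farther back than shut.
Start: joints at [58.596, 21.807, 74.336, -0, 83.858, -12.336], TCP at [0.18, 0.52, 0.245] pointing down, gripper open.
Joint ranges: [-178.18, 178.18], [-50.72, 133.34], [12.68, 142.11], [-81.47, 261.47], [9.98, 163.14], [-165.26, 165.26]. Speed limits (degrees/s): [136.94, 136.94, 180, 180, 180, 180].

## Interface

Orientations are given as a 3x3 rotation matrix whose columns are the frame's x, y, z axes.
In Python, from rig import * gives the robot as it stands.
- The arm moves only by the shell command python3 -m crank 'ROWS' [FORCE]. ROWS is JSON, one flat list of numbers, 7 for each row, row after row: the turn, a rotation vector about the world's x, y, z in rad, then the shift along the world's x, y, z in m, then the opening in per cent of the stroke, from 0 (shut) to 100 (fully open). A call has 1 to 20 rows; each row shifts and turns the commanded pose from where the row before left it; what a row does not reach is not made up. A row lasts 1/10 s, in which the tool goes at most 50 mm and 8.59 degrees, less where a joint would pass 70% of its speed; a pose out of reach is approached as far as the arm can. A call is refused whole if a number of a shift passes 0.05 or a number of a turn 0.15, either way. A call with a gripper value outside its range is refused whole. The fingers move at their own pace and stop on an object; FORCE is the grip in N (left out, the last holds). Time passes only in rows, so rows that do not move let the fingers close. It gives the time, the measured TCP pose, the force and the opening at its end, in the units of the state.
- observe(): the state, without advancing time (a new reading comes with each control period).
- get_image(name): name is "scene" or "side" or "wrist"; returns a dict with "frame" (384x512x3 uint8, red, green, blue), "fov_y" (degrees; the focal length in pixels is half the picture's height over the tangent of half this angle, whatever the lens; pixels are square), "cx", "cy" (the principal point, pixels), "world_to_cam" (4x4, takes a point from world to camera coordinates). Camera axes: x right, y up, looking along -z (the intrinsics and any distortion apply to the point x, -y, -z); pixel columns grow to the right and rows downward; lengths in m; the calibration is good to about 2 mm. A picture is of the moment at which its call begins. There is no depth.
- close_job(): hands the job in, once; it reports no verdict.
The state is a dict: "time_s": time; "q": joint angles; "qvel": joint speeds; "joint_efforts": joint torques, N m; "position": TCP position; "tool_rot": TCP orientation; "ft_force": force on the tool from outside, world axes, zero at the start; "wrist_torque": the same for the moment, N m; "grip_width": finger opening in m.
Only numpy, scipy, OpenCV 4.12 (cv2) and the standard library are available. Lean on these libraries where they do the work, as an engineer would, in place of code of your own. Each camera call takes 0.05 s, during which the arm holds its last target. There are 200 camera calls.

## Working session

There is one attempt and no reset: what is moved stays moved. The work goes in short steps, Python scripts to look and compute and a shell command to move; the robot and the scene stay as the last step left them, time stands still between calls to the robot, and variables do not carry over. Pictures are saved under pics/ and viewed, about 8 in all and at most 12, crops included, and the job is handed in when it is done.

```bash
mkdir -p pics
cat > h.py <<'E'
from rig import *
import numpy as np, cv2
def grab(n,tag):
    d=get_image(n); cv2.imwrite(f"pics/{tag}.png",cv2.cvtColor(d["frame"],cv2.COLOR_RGB2BGR))
    np.save(f"pics/{tag}.npy",d,allow_pickle=True); return d
def load(tag): return np.load(f"pics/{tag}.npy",allow_pickle=True).item()
def ray(d,u,v):
    f=192/np.tan(np.radians(d["fov_y"])/2); T=np.array(d["world_to_cam"]); R=T[:3,:3]
    c=-R.T@T[:3,3]; r=R.T@np.array([(u-d["cx"])/f,-(v-d["cy"])/f,-1]); return c,r
def onz(d,u,v,z):
    c,r=ray(d,u,v); return c+r*(z-c[2])/r[2]
def proj(d,p):
    f=192/np.tan(np.radians(d["fov_y"])/2); T=np.array(d["world_to_cam"]); q=T[:3,:3]@p+T[:3,3]
    return d["cx"]+f*q[0]/-q[2], d["cy"]-f*q[1]/-q[2]
E
python3 - <<'E'
from h import *
a=grab("scene","s0");b=grab("side","d0");c=grab("wrist","w0")
for d in(a,b,c): print({k:d[k] for k in d if k not in("frame",)})
print(observe())
E
```

```text
{'fov_y': 42.695112107490814, 'cx': 261.9837853337334, 'cy': 188.87368110236622, 'world_to_cam': array([[-0.57260493,  0.81981864,  0.00458115,  0.31016365],
       [-0.6336494 , -0.44610629,  0.63204241,  0.28172401],
       [ 0.52020383,  0.35900776,  0.77492025, -1.54928007],
       [ 0.        ,  0.        ,  0.        ,  1.        ]])}
{'fov_y': 53.220367026772536, 'cx': 253.50126625914436, 'cy': 187.94457877288488, 'world_to_cam': array([[-0.75789959, -0.65234388,  0.00597338,  0.39972183],
       [ 0.51459898, -0.59218824,  0.62008144, -0.33057483],
       [-0.40096897,  0.47303336,  0.78451471, -0.79201379],
       [ 0.        ,  0.        ,  0.        ,  1.        ]])}
{'fov_y': 61.604851958217154, 'cx': 258.68325678513906, 'cy': 190.72145353792436, 'world_to_cam': array([[ 3.25864609e-01,  9.45416140e-01, -7.60848598e-04,
        -5.49317612e-01],
       [-9.13249427e-01,  3.14569090e-01, -2.58885633e-01,
         3.40100134e-02],
       [-2.44515317e-01,  8.50565102e-02,  9.65907682e-01,
        -3.77527619e-01],
       [ 0.00000000e+00,  0.00000000e+00,  0.00000000e+00,
         1.00000000e+00]])}
{'time_s': 0.15, 'q': array([ 5.85961946e+01,  2.18331304e+01,  7.43716768e+01, -1.78020555e-03,
        8.38583039e+01, -1.23354262e+01]), 'qvel': array([-0.02073718, -0.03161428, -0.14402177,  0.02188114, -0.0708717 ,
       -0.01919962]), 'joint_efforts': array([ 2.78278792e-03, -4.48622131e+01, -2.31343853e+01, -1.52886432e-04,
        3.83681705e-03, -6.86419889e-05]), 'position': array([0.17957998, 0.51963999, 0.24486242]), 'tool_rot': array([[ 3.26692890e-01,  9.45130391e-01, -5.47585787e-04],
       [ 9.45129929e-01, -3.26693285e-01, -9.56241901e-04],
       [-1.08266588e-03, -2.05142286e-04, -9.99999393e-01]]), 'ft_force': array([-0.70952584,  0.55411907,  0.03582535]), 'wrist_torque': array([-0.02982061,  0.01222583, -0.05933546]), 'grip_width': 0.08540307424764298}
```

View pics/s0.png

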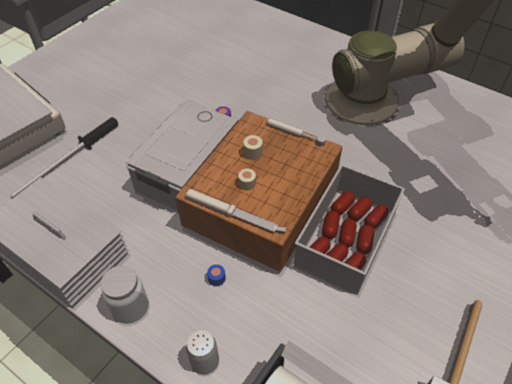

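View pics/d0.png

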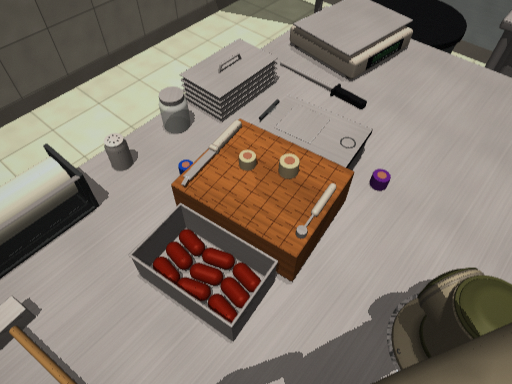

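The scene view shows the caddy left of the block with its ring at about (205,117), larger bone at (253,145) and smaller bone at (247,178). The side view shows the ring at (348,142), larger bone at (289,163) and smaller bone at (248,158). I'll crop these for accurate pixels.

Run:
```python
from h import *
a=load("s0");b=load("d0")
A=cv2.cvtColor(a["frame"][90:270,125:345],cv2.COLOR_RGB2BGR);B=cv2.cvtColor(b["frame"][85:275,165:385],cv2.COLOR_RGB2BGR)
A=cv2.resize(A,(792,648),interpolation=cv2.INTER_CUBIC)[:600]
B=cv2.resize(B,(660,570),interpolation=cv2.INTER_CUBIC)
cv2.imwrite("pics/s0c.png",A);cv2.imwrite("pics/d0c.png",B)
for n,s,d in(("ring",.112,((205,117),(348,142))),("a",.17,((253,141),(289,159))),("b",.162,((247,176),(248,154)))):
    print(n,onz(a,*d[0],s),onz(b,*d[1],s))
```

```text
ring [ 0.43464449 -0.2637133   0.112     ] [ 0.43253073 -0.26845609  0.112     ]
a [ 0.48028676 -0.07043597  0.17      ] [ 0.48340752 -0.0732904   0.17      ]
b [ 0.57383917 -0.02057655  0.162     ] [ 0.57045311 -0.02856584  0.162     ]
```

View pics/s0c.png

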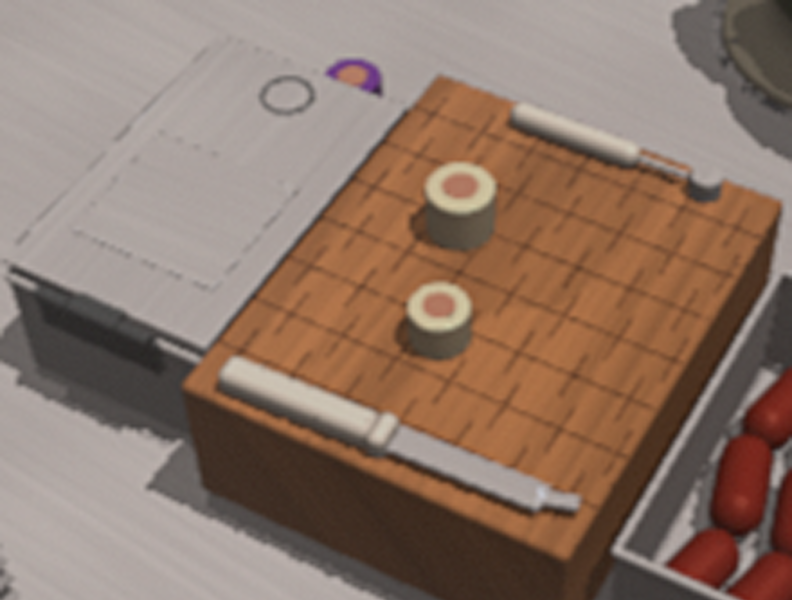

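View pics/d0c.png

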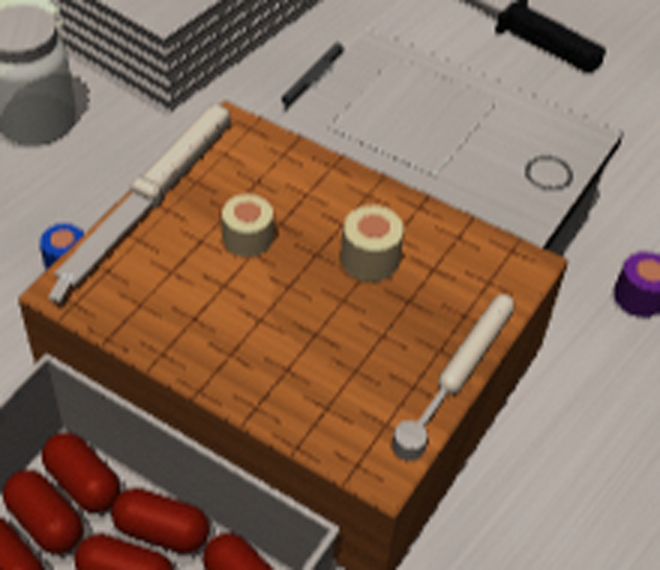

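The crops show the tops of the bones, the ring, and all four top corners of the block clearly. From the scene crop I read large bone (460,188), small bone (439,307) and ring (287,95). From the side crop I read (373,229), (247,213) and (549,173).

Run:
```python
from h import *
a=load("s0");b=load("d0")
P={"ring":(.112,(287,95),(549,173)),"a":(.17,(460,188),(373,229)),"b":(.162,(439,307),(247,213)),
"c1":(.13,(440,75),(566,262)),"c2":(.13,(780,203),(395,518)),"c3":(.13,(565,558),(20,300)),"c4":(.13,(185,387),(228,101)),
"knifeh":(.15,(222,372),(225,113)),"knifetip":(.135,(578,502),(57,292)),"scr_h":(.148,(516,113),(507,300)),"scr_d":(.14,(705,182),(411,435)),
"caddyFL":(.112,(222,38),(622,135)),"caddyFR":(.112,(408,105),(547,248))}
for n,(z,p,q) in P.items():
    p=((p[0]+.5)/3.6-.5+125,(p[1]+.5)/3.6-.5+90);q=((q[0]+.5)/3-.5+165,(q[1]+.5)/3-.5+85)
    c1,r1=ray(a,*p);c2,r2=ray(b,*q)
    t=np.linalg.lstsq(np.c_[r1,-r2],c2-c1,rcond=None)[0]
    print(n,onz(a,*p,z)[:2].round(4),onz(b,*q,z)[:2].round(4),"tri",((c1+r1*t[0]+c2+r2*t[1])/2).round(4),"gap",np.linalg.norm(c1+r1*t[0]-c2-r2*t[1]).round(4))
```

```text
ring [ 0.4326 -0.2676] [ 0.4325 -0.2668] tri [ 0.4326 -0.2674  0.1118] gap 0.0005
a [ 0.4835 -0.0699] [ 0.4796 -0.0683] tri [ 0.4812 -0.0713  0.1669] gap 0.0008
b [ 0.5717 -0.0233] [ 0.5687 -0.023 ] tri [ 0.5701 -0.0246  0.1597] gap 0.0001
c1 [ 0.3641 -0.1744] [ 0.3617 -0.1722] tri [ 0.3624 -0.1752  0.1276] gap 0.0013
c2 [0.3343 0.0985] [0.3283 0.0999] tri [0.3296 0.0969 0.1247] gap 0.0007
c3 [0.6661 0.1374] [0.6604 0.1389] tri [0.6637 0.1365 0.1255] gap 0.0009
c4 [ 0.6982 -0.1333] [ 0.6922 -0.1373] tri [ 0.695  -0.1384  0.1256] gap 0.004
knifeh [ 0.6861 -0.1096] [ 0.6684 -0.1075] tri [ 0.6786 -0.1182  0.1365] gap 0.0004
knifetip [0.6309 0.1234] [0.6412 0.1171] tri [0.635  0.1236 0.1431] gap 0.0049
scr_h [ 0.3815 -0.0938] [ 0.37   -0.0943] tri [ 0.3728 -0.1003  0.1389] gap 0.0019
scr_d [0.356  0.0493] [0.3561 0.0455] tri [0.3558 0.0479 0.1408] gap 0.0033
caddyFL [ 0.4112 -0.35  ] [ 0.4088 -0.3513] tri [ 0.4093 -0.3523  0.1103] gap 0.0013
caddyFR [ 0.3889 -0.1865] [ 0.387  -0.1909] tri [ 0.3871 -0.1891  0.1113] gap 0.0037
```

Block yaw is about 6.6°, and its centre is at (0.5135,-0.019). The caddy is on the -y side, so both bones can be pushed straight along the block's -y. I'll move above the ring with the jaws shut.

```bash
python3 -m crank '[0,0,-0.0624,0.0141,-0.0437,0,0, 0,0,-0.0624,0.0141,-0.0437,0,0, 0,0,-0.0624,0.0141,-0.0437,0,0, 0,0,-0.0624,0.0141,-0.0437,0,0, 0,0,-0.0624,0.0141,-0.0437,0,0, 0,0,-0.0624,0.0141,-0.0437,0,0, 0,0,-0.0624,0.0141,-0.0437,0,0, 0,0,-0.0624,0.0141,-0.0437,0,0, 0,0,-0.0624,0.0141,-0.0437,0,0, 0,0,-0.0624,0.0141,-0.0437,0,0, 0,0,-0.0624,0.0141,-0.0437,0,0, 0,0,-0.0624,0.0141,-0.0437,0,0, 0,0,-0.0624,0.0141,-0.0437,0,0, 0,0,-0.0624,0.0141,-0.0437,0,0, 0,0,-0.0624,0.0141,-0.0437,0,0, 0,0,-0.0624,0.0141,-0.0437,0,0, 0,0,-0.0624,0.0141,-0.0437,0,0, 0,0,-0.0624,0.0141,-0.0437,0,0, 0,0,0,0,0,0,0, 0,0,0,0,0,0,0]'
```

```text
time_s: 2.15
position: [0.4333, -0.2671, 0.2446]
tool_rot: [[0.994, 0.114, -0.001], [0.114, -0.994, 0.001], [-0.001, -0.001, -1.0]]
ft_force: [-0.3, 0.9, -0.3]
grip_width: -0.0
```

```bash
python3 -m crank '[0,0,0,0,0,-0.03,0, 0,0,0,0,0,-0.03,0, 0,0,0,0,0,-0.03,0, 0,0,0,0,0,-0.015,0, 0,0,0,0,0,-0.005,0, 0,0,0,0,0,0,0, 0,0,0,0,0,0,0]'; python3 -m crank '[0,0,0,0,0,-0.003,0, 0,0,0,0,0,-0.003,0, 0,0,0,0,0,-0.002,0, 0,0,0,0,0,0,0, 0,0,0,0,0,0,0]'
```

```text
time_s: 2.85
position: [0.4338, -0.2666, 0.1364]
tool_rot: [[0.993, 0.115, 0.001], [0.115, -0.993, -0.001], [0.001, 0.001, -1.0]]
ft_force: [-0.0, 0.1, 0.4]
grip_width: -0.0001
time_s: 3.35
position: [0.4335, -0.2668, 0.1273]
tool_rot: [[0.993, 0.115, -0.0], [0.115, -0.993, 0.0], [-0.0, -0.0, -1.0]]
ft_force: [0.3, -0.3, -0.7]
grip_width: -0.0001
```

```bash
python3 -m crank '[0,0,0,0,0,-0.002,0, 0,0,0,0,0,-0.002,0, 0,0,0,0,0,0,0, 0,0,0,0,0,0,0]'; python3 -m crank '[0,0,0,0,0,-0.001,0, 0,0,0,0,0,-0.001,0, 0,0,0,0,0,0,0, 0,0,0,0,0,0,0]'
```

```text
time_s: 3.75
position: [0.4336, -0.2669, 0.1234]
tool_rot: [[0.993, 0.115, 0.0], [0.115, -0.993, -0.0], [0.0, 0.0, -1.0]]
ft_force: [-0.0, -1.0, 2.3]
grip_width: -0.0001
time_s: 4.15
position: [0.4336, -0.2669, 0.1215]
tool_rot: [[0.993, 0.115, 0.0], [0.115, -0.993, -0.0], [0.0, 0.0, -1.0]]
ft_force: [-1.4, -0.8, 5.0]
grip_width: -0.0001
```

```bash
python3 -m crank '[0,0,0,0,0,-0.001,0, 0,0,0,0,0,0,0, 0,0,0,0,0,0,0]'; python3 -m crank '[0,0,0,0,0,0.045,0, 0,0,0,-0.01,0.01,0.045,0, 0,0,0,-0.015,0.047,0.03,0, 0,0,0,-0.015,0.047,0.02,0, 0,0,0,-0.015,0.047,0,0, 0,0,0,-0.01,0.04,0,0, 0,0,0,0,0,0,0]'
```

```text
time_s: 4.45
position: [0.4336, -0.2669, 0.1204]
tool_rot: [[0.993, 0.115, 0.0], [0.115, -0.993, -0.0], [0.0, 0.0, -1.0]]
ft_force: [-0.0, -1.0, 4.9]
grip_width: -0.0
time_s: 5.15
position: [0.3694, -0.0811, 0.2549]
tool_rot: [[0.993, 0.118, -0.001], [0.118, -0.993, 0.002], [-0.001, -0.002, -1.0]]
ft_force: [0.3, -0.2, 0.7]
grip_width: 0.0004
```

```bash
python3 -m crank '[0,0,0,0.026,0.02,0,28, 0,0,0,0.026,0.02,0,28, 0,0,0,0.026,0.02,0,28, 0,0,0,0.026,0.021,0,28, 0,0,0,0,0,0,28, 0,0,0,0,0,0,28, 0,0,0,0,0,0,28, 0,0,0,0,0,0,28, 0,0,0,0,0,0,28, 0,0,0,0,0,0,28, 0,0,0,0,0,0,28, 0,0,0,0,0,0,28, 0,0,0,0,0,0,28, 0,0,0,0,0,0,28, 0,0,0,0,0,0,28]'
python3 - <<'E'
from h import *
grab("scene","s1");print(observe()["grip_width"])
E
```

```text
time_s: 6.65
position: [0.4754, -0.0039, 0.2551]
tool_rot: [[0.993, 0.115, 0.0], [0.115, -0.993, 0.0], [0.0, -0.0, -1.0]]
ft_force: [-0.1, -0.5, -0.2]
grip_width: 0.0242
0.023924354536065926
```

View pics/s1.png

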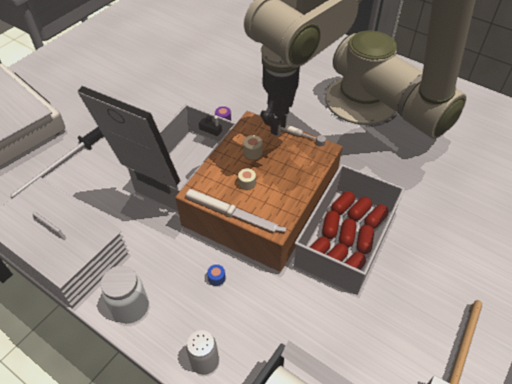

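The lid stands open (around (130,140)) and both bones are still in place. Next I lower the fingers behind the large bone.

```bash
python3 -m crank '[0,0,0,-0.001,0,-0.03,28, 0,0,0,-0.001,0,-0.03,28, 0,0,0,0,0,-0.025,28, 0,0,0,0,0,-0.015,28, 0,0,0,0,0,-0.005,28, 0,0,0,0,0,0,28, 0,0,0,0,0,0,28]'
python3 - <<'E'
from h import *
grab("scene","s2")
a=load("s2");A=cv2.cvtColor(a["frame"][70:270,125:345],cv2.COLOR_RGB2BGR)
cv2.imwrite("pics/s2c.png",cv2.resize(A,(660,600),interpolation=cv2.INTER_CUBIC))
E
```

```text
time_s: 7.4
position: [0.4739, -0.004, 0.1509]
tool_rot: [[0.993, 0.115, 0.001], [0.115, -0.993, -0.0], [0.001, 0.001, -1.0]]
ft_force: [-0.8, 0.6, -1.0]
grip_width: 0.0238
```

View pics/s2c.png

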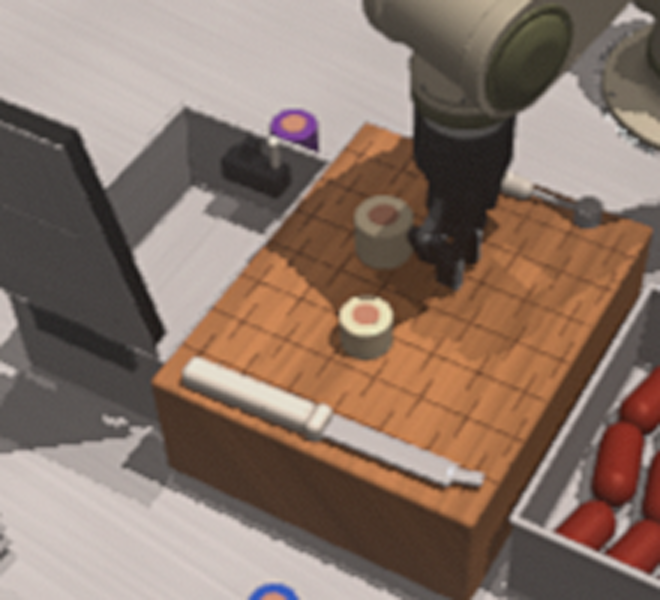

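```bash
python3 -m crank '[0,0,0,0.0013,-0.011,0,28, 0,0,0,0.0013,-0.011,0,28, 0,0,0,0.0013,-0.011,0,28, 0,0,0,0.0013,-0.011,0,28, 0,0,0,0.0013,-0.011,0,28, 0,0,0,0.0013,-0.011,0,28, 0,0,0,0.0013,-0.011,0,28, 0,0,0,0.0013,-0.011,0,28, 0,0,0,0.0013,-0.011,0,28, 0,0,0,0.0013,-0.011,0,28, 0,0,0,0.0013,-0.011,0,28, 0,0,0,0.0012,-0.01,0,28, 0,0,0,0.0012,-0.01,0,28, 0,0,0,0.0012,-0.01,0,28, 0,0,0,0,0,0,28, 0,0,0,0,0,0,28]'
python3 - <<'E'
from h import *
grab("scene","s3");grab("side","d3")
a=load("s3");A=cv2.cvtColor(a["frame"][70:270,125:345],cv2.COLOR_RGB2BGR)
cv2.imwrite("pics/s3c.png",cv2.resize(A,(660,600),interpolation=cv2.INTER_CUBIC))
E
```

```text
time_s: 9.05
position: [0.4912, -0.155, 0.1499]
tool_rot: [[0.993, 0.114, -0.0], [0.114, -0.993, 0.0], [-0.0, -0.0, -1.0]]
ft_force: [-0.2, -0.0, -0.4]
grip_width: 0.0235
```

View pics/s3c.png

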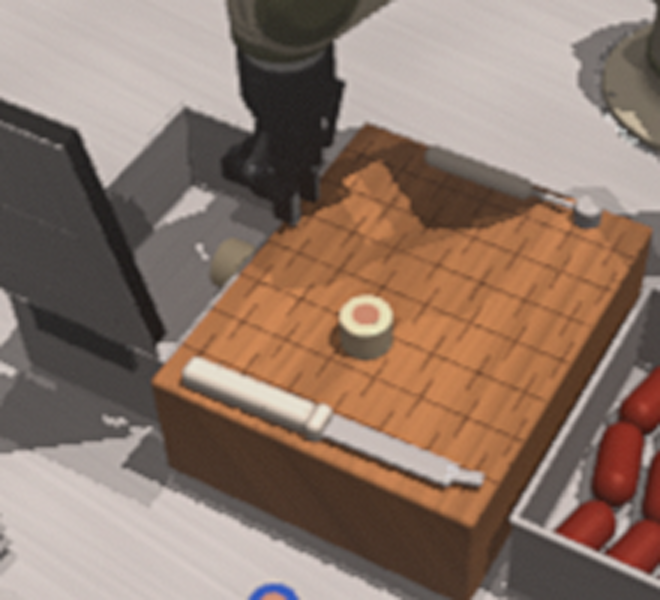

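The large bone has dropped into the caddy, near (235,260) in the crop, and the small one still stands. Now I move behind the small bone.

```bash
python3 -m crank '[0,0,0,0,0,0.05,28, 0,0,0,0,0.01,0.04,28, 0,0,0,0.014,0.036,0,28, 0,0,0,0.014,0.036,0,28, 0,0,0,0.014,0.036,0,28, 0,0,0,0.014,0.036,0,28, 0,0,0,0.014,0.036,0,28, 0,0,0,0.002,0.0015,0,28, 0,0,0,0,0,0,28, 0,0,0,0,0,0,28, 0,0,0,0,0,-0.03,28, 0,0,0,0,0,-0.03,28, 0,0,0,0,0,-0.02,28, 0,0,0,0,0,-0.01,28, 0,0,0,0,0,0,28, 0,0,0,0,0,0,28]'
```

```text
time_s: 10.75
position: [0.5637, 0.036, 0.1511]
tool_rot: [[0.993, 0.114, 0.002], [0.114, -0.993, -0.0], [0.001, 0.0, -1.0]]
ft_force: [-0.3, -0.5, 0.3]
grip_width: 0.0238
```

```bash
python3 -m crank '[0,0,0,0.0013,-0.011,0,28, 0,0,0,0.0013,-0.011,0,28, 0,0,0,0.0013,-0.011,0,28, 0,0,0,0.0013,-0.011,0,28, 0,0,0,0.0013,-0.011,0,28, 0,0,0,0.0013,-0.011,0,28, 0,0,0,0.0013,-0.011,0,28, 0,0,0,0.0013,-0.011,0,28, 0,0,0,0.0013,-0.011,0,28, 0,0,0,0.0013,-0.011,0,28, 0,0,0,0.0013,-0.011,0,28, 0,0,0,0.0013,-0.011,0,28, 0,0,0,0.0013,-0.011,0,28, 0,0,0,0.0013,-0.011,0,28, 0,0,0,0.0012,-0.01,0,28, 0,0,0,0.0012,-0.01,0,28, 0,0,0,0.0012,-0.01,0,28, 0,0,0,0,0,0,28, 0,0,0,0,0,0,28]'
python3 - <<'E'
from h import *
grab("scene","s4")
a=load("s4");A=cv2.cvtColor(a["frame"][70:270,125:345],cv2.COLOR_RGB2BGR)
cv2.imwrite("pics/s4c.png",cv2.resize(A,(660,600),interpolation=cv2.INTER_CUBIC))
E
```

```text
time_s: 12.65
position: [0.585, -0.1475, 0.1499]
tool_rot: [[0.993, 0.114, -0.0], [0.114, -0.993, 0.0], [-0.0, -0.0, -1.0]]
ft_force: [-0.4, -0.7, -0.3]
grip_width: 0.0239
```

View pics/s4c.png

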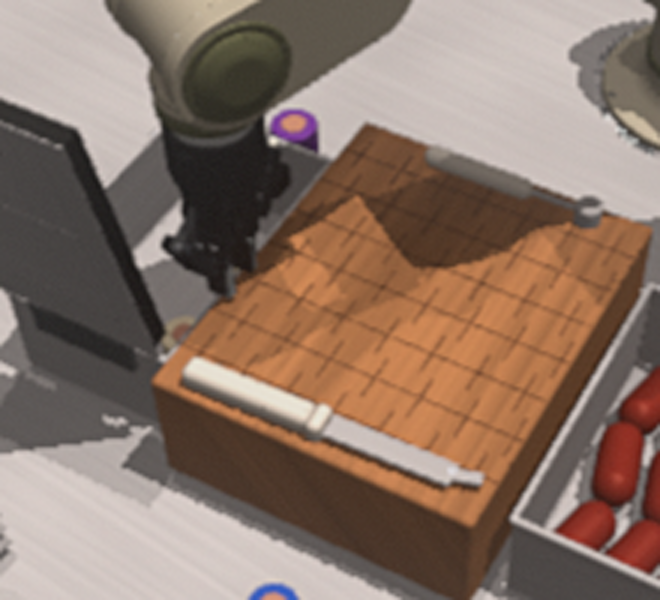

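The small bone has gone over the edge, near (180,332). I'll retract and check where both bones lie.

```bash
python3 -m crank '[0,0,0,0,0.005,0.04,28, 0,0,0,0,0.01,0.04,28, 0,0,0,-0.01,0.03,0.03,28, 0,0,0,-0.02,0.03,0.03,28, 0,0,0,-0.03,0.03,0.03,28, 0,0,0,-0.03,0.03,0,28, 0,0,0,-0.03,0.03,0,28, 0,0,0,0,0,0,28, 0,0,0,0,0,0,28, 0,0,0,0,0,0,28]'
python3 - <<'E'
from h import *
o=[]
for n,c in(("scene",(70,250,110,310)),("side",(70,250,215,415)),("wrist",None)):
    d=grab(n,n[0]+"5");f=cv2.cvtColor(d["frame"],cv2.COLOR_RGB2BGR)
    o.append(cv2.resize(f[c[0]:c[1],c[2]:c[3]],(400,360),interpolation=cv2.INTER_CUBIC) if c else cv2.resize(f,(320,240)))
top=np.hstack(o[:2]);bot=np.zeros((240,800,3),np.uint8);bot[:,:320]=o[2]
cv2.imwrite("pics/c5.png",np.vstack([top,bot]))
E
```

```text
time_s: 13.7
position: [0.4667, 0.0161, 0.3189]
tool_rot: [[0.993, 0.114, 0.0], [0.114, -0.993, -0.0], [0.0, 0.0, -1.0]]
ft_force: [-0.4, 0.1, 0.1]
grip_width: 0.024
```

View pics/c5.png

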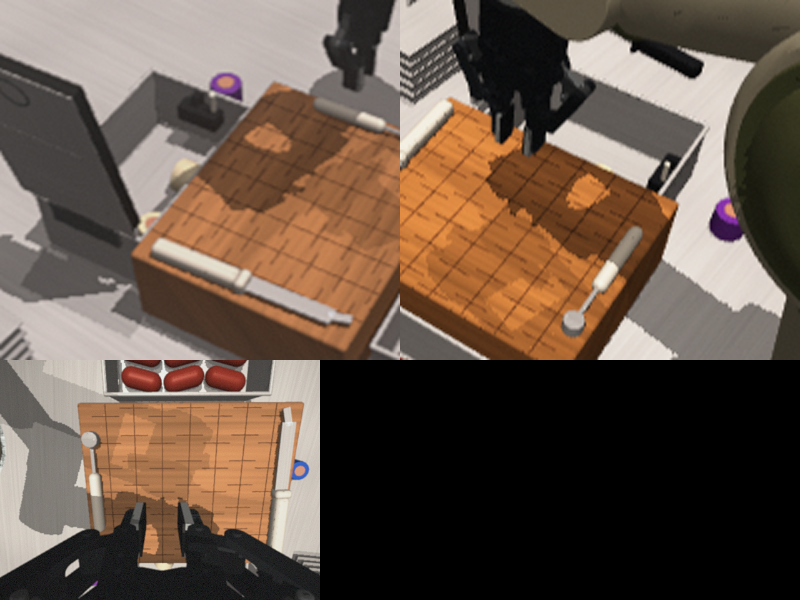

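The bones lie near the block-side wall and I can't yet tell whether they are fully inside. I'll take a wrist view from above the far side.

```bash
python3 -m crank '[0,0,0,-0.002,-0.042,0.004,28, 0,0,0,-0.002,-0.042,0.004,28, 0,0,0,-0.002,-0.042,0.004,28, 0,0,0,-0.002,-0.042,0.004,28, 0,0,0,-0.002,-0.042,0.004,28, 0,0,0,-0.002,-0.042,0.004,28, 0,0,0,-0.002,-0.042,0.004,28, 0,0,0,-0.002,-0.042,0.004,28, 0,0,0,-0.002,-0.042,0.004,28, 0,0,0,0,0,0,28, 0,0,0,0,0,0,28, 0,0,0,0,0,0,28]'
python3 - <<'E'
from h import *
w=grab("wrist","w6")
E
```

```text
time_s: 15.05
position: [0.4483, -0.3611, 0.3548]
tool_rot: [[0.993, 0.115, -0.0], [0.115, -0.993, 0.0], [-0.0, -0.001, -1.0]]
ft_force: [-0.7, -0.4, 0.0]
grip_width: 0.0241
```

View pics/w6.png

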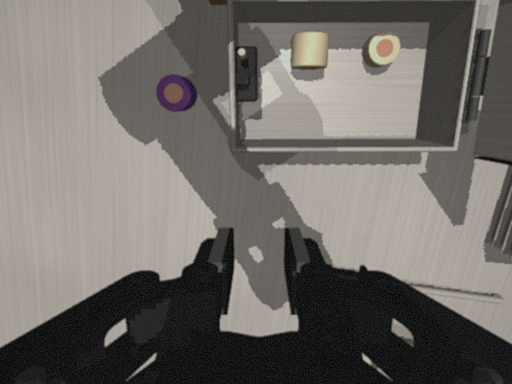

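Both bones are inside the tub: the large one on its side at (310,50), the small one at (384,49). I'll triangulate their heights and check the knife and scraper.

Run:
```python
from h import *
s=grab("scene","s7");w=load("w6");s0=load("s0")
for n,p,q in(("a",(201,157),(310,50)),("b",(184,180),(384,49))):
    c1,r1=ray(s,*p);c2,r2=ray(w,*q);t=np.linalg.lstsq(np.c_[r1,-r2],c2-c1,rcond=None)[0]
    print(n,"tri",((c1+r1*t[0]+c2+r2*t[1])/2).round(3),np.linalg.norm(c1+r1*t[0]-c2-r2*t[1]).round(4))
    for z in(.02,.06):
        e=onz(w,*q,z)[:2]-[.5135,-.0191]; print(z,"caddy frame",round(e@[.9934,.115]+.014,3),round(e@[-.115,.9934]+.236,3))
print(proj(w,np.array([.4333,-.2671,.1])))
df=np.abs(s["frame"].astype(int)-load("s5")["frame"]).max(2)>40
print("bone px changed s5->s7",df[140:190,170:215].sum(), "knife/scraper vs start",(np.abs(s["frame"].astype(int)-s0["frame"]).max(2)>60)[185:240,180:290].sum(),(np.abs(s["frame"].astype(int)-s0["frame"]).max(2)>60)[115:150,262:330].sum())
print(observe()["ft_force"])
```

```text
a tri [ 0.502 -0.225  0.037] 0.0097
0.02 caddy frame -0.022 0.039
0.06 caddy frame -0.028 0.033
b tri [ 0.593 -0.211  0.037] 0.0037
0.02 caddy frame 0.076 0.04
0.06 caddy frame 0.062 0.034
(np.float64(255.1822433939967), np.float64(76.84627772585277))
bone px changed s5->s7 1614 knife/scraper vs start 77 24
[ 0.24221     0.60944687 -0.33225371]
```

```bash
python3 -m crank '[0,0,0,0,0,0,28, 0,0,0,0,0,0,28, 0,0,0,0,0,0,28, 0,0,0,0,0,0,28, 0,0,0,0,0,0,28, 0,0,0,0,0,0,28]'
python3 - <<'E'
from h import *
w=grab("wrist","w8");d=np.abs(w["frame"].astype(int)-load("w6")["frame"]).max(2)>30
print("changed",d[20:80,285:410].sum())
if d[20:80,285:410].sum()<15: print(close_job())
E
```

```text
time_s: 15.75
position: [0.4482, -0.3616, 0.3549]
tool_rot: [[0.993, 0.115, 0.0], [0.115, -0.993, 0.0], [0.0, -0.0, -1.0]]
ft_force: [0.0, 0.3, 0.5]
grip_width: 0.0236
changed 98
```

```bash
python3 -m crank '[0,0,0,0,0,0,28, 0,0,0,0,0,0,28, 0,0,0,0,0,0,28, 0,0,0,0,0,0,28, 0,0,0,0,0,0,28, 0,0,0,0,0,0,28, 0,0,0,0,0,0,28, 0,0,0,0,0,0,28]'
python3 - <<'E'
from h import *
w=grab("wrist","w9")
def yel(f):
    h=cv2.cvtColor(f,cv2.COLOR_RGB2HSV); m=(h[...,0]>12)&(h[...,0]<35)&(h[...,1]>55)&(h[...,2]>90)
    r=[]
    for x0,x1 in((285,340),(355,410)):
        v,u=np.nonzero(m[22:80,x0:x1]); r+= [len(u),(u.mean()+x0).round(2),(v.mean()+22).round(2)]
    return r
for t in("w6","w8","w9"): print(yel(load(t)["frame"]))
E
```

```text
time_s: 16.6
position: [0.4482, -0.3616, 0.355]
tool_rot: [[0.993, 0.115, 0.0], [0.115, -0.993, -0.0], [0.0, 0.0, -1.0]]
ft_force: [0.4, -0.2, 0.4]
grip_width: 0.0239
[805, np.float64(309.03), np.float64(50.16), 157, np.float64(383.99), np.float64(47.2)]
[788, np.float64(308.96), np.float64(49.4), 164, np.float64(384.43), np.float64(47.55)]
[790, np.float64(308.98), np.float64(49.43), 165, np.float64(384.16), np.float64(47.28)]
```

The bones are at rest: the two latest pictures agree, and the earlier shift came from the arm settling.

```bash
python3 -c "from rig import *; print(close_job())"
```

```text
the job is handed in; nothing more can be done
None
```

The job is handed in at about 16.6 s of the 61 s allowed, with both bones in the caddy and the lid open. `close_job()` gives no verdict.

- **What I did:** I pressed the lid at the ring with the jaws shut, about 5.5 mm down at roughly 5 N, then lifted away and the spring opened the lid. I pushed each offcut straight off the block's -y edge with the fingers slightly open, without lifting either.
- **Bones:** the last wrist picture shows both inside the tub. In the caddy frame the large one is near (-0.02, 0.04) m and the small one near (0.07, 0.04) m. Triangulation puts both about 37 mm above the counter, though the two views disagree by 10 mm for the large bone and 4 mm for the small one.
- **At rest:** a first raw pixel comparison showed 98 changed pixels around the bones. The bones' own pixels then held still to within 0.3 px over 0.85 s, so I took the change as the arm settling.
- **Lid:** it stood open in every scene picture I viewed after the release. I had no reading of the lid angle.
- **Knife and scraper:** they look unmoved, with only small pixel differences from the start pictures.
- **Robot:** the gripper finished clear of everything, with about zero wrist force.

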